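# Wedge the rocking microscope

## Robot

A 6-joint arm with a two-finger parallel gripper is mounted at the origin on the work surface. World frame = base frame: x ahead of the robot, y to its left, z up, the work surface at z = 0. Lengths are in m, angles in rad, forces in N, time in s.
With the tool pointing down it reaches from about 0.35 to 0.8 m from the base axis. Payload 7.3 kg.
Tool frame: the origin (TCP) lies at the very end of the fingers, on their centre line; the grasp point (between the pads) lies 19 mm behind it; z points along the fingers, y is the direction in which the jaws open and shut (so a half turn about z gives the same grasp; the last joint's range is limited). The gripper opens to 85 mm and grips with 20 to 120 N. Pads are 22 mm wide; open, the fingers measure 114 mm over their backs; the gripper's body (76 mm by 85 mm) begins 54 mm behind the grasp point. The pads swing forward as they close: fully open they stand 13 mm farther back than shut.
Start: joints at [-1.367, 0.342, 1.524, -0, 1.275, -0.146], TCP at [0.18, -0.493, 0.231] pointing down, gripper open.
Joint ranges: [-2.53, 2.53], [-0.77, 2.02], [0.04, 2.7], [-1, 4.14], [0.28, 2.66], [-3.11, 3.11]. Speed limits (rad/s): [2.57, 2.57, 3.14, 3.14, 3.14, 3.14].

## Interface

Orientations are given as a unit quaternion [w, x, y, z].
In Python, from station import status, read_camera, camera_params, workorder gives the robot as it stands.
- The arm moves only by the tool drive_tool, never from a script. Its arguments are lists of equal length, an entry for each row: "dp": the shift along the tool's x, y, z in m, a list of three; "turn": the turn, a rotation vector about the tool's x, y, z in degrees, a list of three. In form: {"dp": [[tx, ty, tz], ...], "turn": [[ax, ay, az], ...]}. A call has 1 to 20 rows; each row shifts and turns the commanded pose from where the row before left it, along the tool's axes as they then stand; what a row does not reach is not made up. A row lasts 1/8 s, in which the tool goes at most 62.5 mm and 10.7 degrees, less where a joint would pass 70% of its speed; a pose out of reach is approached as far as the arm can. A call is refused whole if a number of a shift passes 0.0625 or a number of a turn 10.7, either way. A call with a gripper value outside its range is refused whole. "grip" is the finger opening in m, from 0 to 0.0854, set as the call begins (left out, the last holds). The fingers move at their own pace and stop on an object; the grip force is fixed at half the most. Time passes only in rows, so rows that do not move let the fingers close. It gives the time, the measured TCP pose, the force and the opening at its end, in the units of the state.
- status.observe(): the state, without advancing time (a new reading comes with each control period).
- read_camera(name): name is "scene" or "top" or "wrist"; returns (picture, depth): 400x640x3 uint8, red, green, blue; 400x640 float32, m along the optical axis (not along the pixel's ray), 0 where there is no reading.
- camera_params(name): a dict with "fx", "fy", "cx", "cy" (pixels), "R" (3x3) and "t" (3): a world point X has camera coordinates R X + t; the wrist camera has in their place "T_tool_cam" (4x4, takes a point from camera to tool coordinates, whose origin is the TCP and whose axes are the flange's). Camera axes: x right, y down, z forward; pixel columns grow to the right and rows downward; lengths in m; the calibration is good to about 2 mm. A picture is of the moment at which its call begins: read the wrist's pose just before it. camera_params takes no time and is no camera call.
- workorder.sign_off(): hands the job in, once; it reports no verdict.
The state is a dict: "t": time; "qpos": joint angles; "joint_velocities": joint speeds; "effort": joint torques, N m; "tcp_pos": TCP position; "tcp_rot": TCP orientation; "wrist_force": force on the tool from outside, world axes, zero at the start; "moment": the same for the moment, N m; "opening": finger opening in m.
Only numpy, scipy, OpenCV 4.12 (cv2) and the standard library are available. Lean on these libraries where they do the work, as an engineer would, in place of code of your own. Each camera call takes 0.05 s, during which the arm holds its last target.

## Task

The microscope rocks because one of its four feet has lost its pad, so it leans onto that corner. Push the wooden wedge along the bench, thin end first, under that short foot until the microscope stands level and firm, then take your hand away. Only push the wedge: do not lift it, do not touch or shove the microscope, and leave the bottle, the dishes and the tube rack where they are.

Things in the scene. Friction and masses are not known exactly. Their poses are not given: they have to be found in the camera images.
- microscope_base (a point): Centre of a 340 mm tall, 4.5 kg microscope's base, 20 mm above the bench, on the line it rocks about. z is its own upright: leans 0.07 rad at first, vertical when level. x points from the eyepieces to the back limb, y to its left. The base is 196 x 186 mm over the feet, underside 18 mm up when level; nothing overhangs it on the +y side. Feet at x = +-75, y = +-70 mm, the short one at +75, +70
- short_foot (a point): Lowest point of the short bare-metal foot, a dome of 20 mm radius under a round corner lug of 23 mm radius. On the bench at first, 7 mm above it when level. Until level, pushing the wedge under it takes only a few newtons; then the opposite foot meets the bench and within about 8 mm more the push climbs to 10 to 20 N, after which the microscope is shoved along the bench
- wedge_end (a point): Middle of the upright flat face (45 mm wide, 18 mm high) at the thick end of a plain wooden wedge lying flat; 9 mm above the bench. The wedge is 110 mm long, 45 wide, 18 high here, sloping evenly to 2 mm at the thin end, 50 g. x points from thin to thick end, so it is pushed along -x; z up. The slope is 7 mm high 76 mm from this face. At first the thin end points roughly at the short foot
- wedge_nose (a point): Middle of the thin edge of the wedge, 1 mm above the bench; same axes as wedge_end
- oil_bottle: bystander: small amber bottle, 32 mm across, 62 mm tall, origin at its underside
- dish_stack: bystander: stack of three clear culture dishes, 92 mm across, 41 mm tall, origin at its underside
- tube_rack: bystander: white rack, 70 x 170 mm, with plugged tubes to 158 mm high, origin at its underside
- wedge: the wedge as a whole: origin at the middle of its underside, axes as wedge_end
- microscope: the microscope as a whole: origin on the bench under microscope_base; its own axes stand upright while it leans at the start (use microscope_base for its lean)
There are look-alikes about, which are no part of the job. Of the things like the wedge, leave any that is blue or green; of the rest the smaller one is meant.

How it is judged:
On the way:
1. the wedge, flat on the bench, has its thin end against or under the short foot while the microscope still leans (contact force between wedge and microscope above 0.3 N and horizontal distance between wedge_nose and short_foot below 0.035 m and angle between microscope_base's own z axis and vertical above 0.02 rad and height (world z) of wedge_end below 0.02 m), for 0.05 s.
At the end, for the whole second after the job is handed in: The microscope stands level within 0.010 rad (0.6 degrees), its short foot resting on the wedge's slope with more than 1 N, the wedge flat on the bench, the microscope within 10 mm of where it stood, both at rest (angle between microscope_base's own z axis and vertical below 0.01 rad and contact force between wedge and microscope above 1 N and y of short_foot in the frame of wedge_end between -0.0225 and 0.0225 m and x of short_foot in the frame of wedge_end between -0.11 and -0.04 m and height (world z) of wedge_end below 0.0125 m and distance of microscope_base from where it was at the start of the episode below 0.01 m and linear speed of each of microscope, wedge below 0.01 m/s); the robot touches nothing.
It fails at once if the wedge is lifted off the bench or stood up (its thick end more than 16 mm too high, or tipped over 0.3 rad) (height (world z) of wedge_end above 0.025 m or height (world z) of wedge_nose above 0.017 m or angle between wedge_end's own z axis and vertical above 0.3 rad).
It fails at once if the robot touches the microscope with more than 2 N (contact force between any of the arm, the fingers and microscope above 2 N).
It fails at once if the microscope is shoved more than 20 mm or tipped over 0.12 rad (distance of microscope_base from where it was at the start of the episode above 0.02 m or angle between microscope_base's own z axis and vertical above 0.12 rad).
It fails at once if a bystander is moved more than 20 mm (distance of any of oil_bottle, dish_stack, tube_rack from where it was at the start of the episode above 0.02 m).
It also fails if it takes over 48 s, if anything falls off the work surface, if the arm or the gripper's body presses on something with over 40 N, if the wrist force passes 120 N, or if a joint passes its speed limit or range.

## Working session

There is one attempt and no reset: what is moved stays moved. The work goes in short steps, Python scripts to look and compute and a tool call to move; the robot and the scene stay as the last step left them, time stands still between calls to the robot, and variables do not carry over. Pictures are saved under pics/ and viewed, and the job is handed in when it is done.

Besides the shell and the picture viewer there is one more tool, called after "Emit:" by a JSON object that holds its "op" and its "data". drive_tool: Moves the arm, as the interface text tells. Its arguments: {"type":"object","properties":{"dp":{"type":"array"},"turn":{"type":"array"},"grip":{"type":"number"}},"required":["dp","turn"]}

```bash
mkdir -p pics; ls
python3 - <<'E'
from station import status, read_camera, camera_params
import cv2,numpy as np
print(status.observe())
for n in ("scene","top"):
    p,d=read_camera(n); cv2.imwrite(f"pics/{n}0.png",p[:,:,::-1]); np.savez(f"pics/{n}0.npz",p=p,d=d)
    print(n,camera_params(n))
E
```

```text
pics
{'t': 0.0, 'qpos': array([-1.36701738e+00,  3.42725851e-01,  1.52502578e+00, -2.89517776e-05,
        1.27540443e+00, -1.45972841e-01]), 'joint_velocities': array([ 0.00091642,  0.00169564, -0.00079027,  0.00046587,  0.00034725,
        0.00187978]), 'effort': array([-7.53004260e-04, -4.33672071e+01, -2.46007544e+01, -1.16618726e-04,
        7.91349536e-03,  4.21148104e-05]), 'tcp_pos': array([ 0.17984161, -0.49280232,  0.23062128]), 'tcp_rot': array([-7.80980425e-04,  9.84747103e-01,  1.73990033e-01, -3.64304041e-05]), 'wrist_force': array([0.44819972, 0.19463172, 0.35368041]), 'moment': array([ 0.03391   , -0.02934626, -0.02977452]), 'opening': 0.0852632390523946}
scene {'fx': 420.47186288265436, 'fy': 420.47186288265436, 'cx': 315.22614922865773, 'cy': 196.67330726012779, 'R': array([[ 0.22708947,  0.97384384, -0.00765153],
       [ 0.73316041, -0.17612571, -0.65685276],
       [-0.64101964,  0.14355455, -0.75398005]]), 't': array([-0.31855874, -0.38260269,  1.29450411])}
top {'fx': 450.55177827823496, 'fy': 450.55177827823496, 'cx': 319.9582354489719, 'cy': 200.59025590560432, 'R': array([[-0.0672005 , -0.9977271 , -0.0049721 ],
       [-0.97616373,  0.06677724, -0.20650707],
       [ 0.20636972, -0.0090238 , -0.97843248]]), 't': array([0.21855334, 0.58044789, 1.11130152])}
```

View pics/scene0.png

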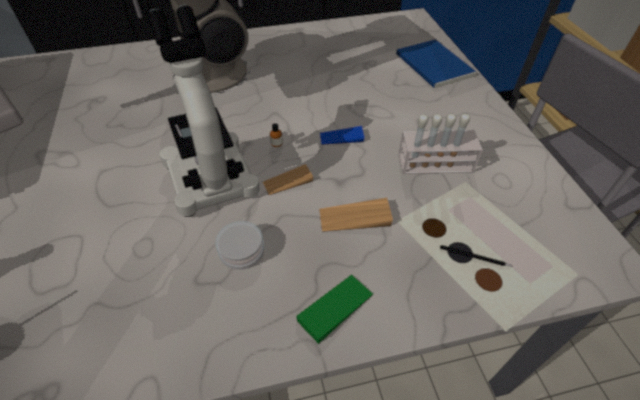

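View pics/top0.png

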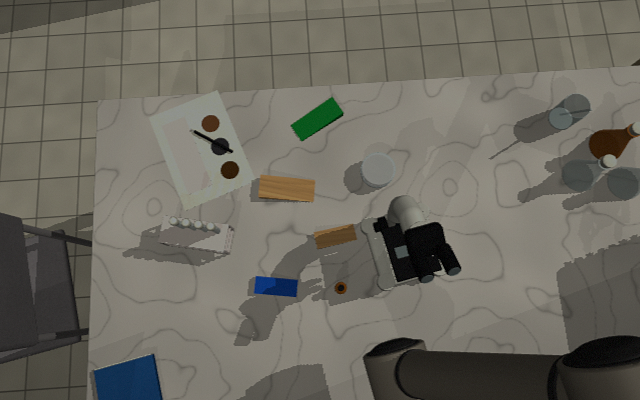

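Wedge candidates in the scene view are the small wood one (288,180), a larger wood one (355,214), blue (342,136) and green (335,307). In the top view they sit at (335,236), (287,188), (276,287) and (317,118). By the description I choose the smaller wooden one. I'll check that in a close crop and measure it.

```bash
cat > h.py <<'E'
import numpy as np,cv2
from station import status, read_camera, camera_params
def ray(n,uv,z):
    c=camera_params(n);R=c["R"];t=c["t"]
    uv=np.atleast_2d(uv).astype(float)
    d=np.c_[(uv[:,0]-c["cx"])/c["fx"],(uv[:,1]-c["cy"])/c["fy"],np.ones(len(uv))]@R
    o=-R.T@t
    return o+d*((z-o[2])/d[:,2])[:,None]
def proj(n,X):
    c=camera_params(n);q=np.atleast_2d(X)@c["R"].T+c["t"]
    return np.c_[q[:,0]/q[:,2]*c["fx"]+c["cx"],q[:,1]/q[:,2]*c["fy"]+c["cy"]]
E
python3 - <<'E'
from h import *
for n,(u,v) in dict(scene=(250,180),top=(355,240)).items():
    f=np.load(f"pics/{n}0.npz");p=f["p"];d=f["d"]
    c=p[v-50:v+50,u-65:u+65][:,:,::-1]
    cv2.imwrite(f"pics/{n}0c.png",cv2.resize(c,None,fx=6,fy=6,interpolation=cv2.INTER_CUBIC))
    h=cv2.cvtColor(p,cv2.COLOR_RGB2HSV)
    m=cv2.inRange(h,(5,70,40),(22,255,255))
    k,l,s,ce=cv2.connectedComponentsWithStats(m)
    for i in range(1,k):
        if s[i,4]>150:
            r=cv2.minAreaRect(np.argwhere(l==i)[:,::-1].astype(np.float32)); 
            print(n,s[i],r); b=cv2.boxPoints(r); print(b.round(1).tolist(), ray(n,b,0.0)[:,:2].round(3).tolist())
E
```

```text
scene [ 549   13   91   60 1351] ((602.4256591796875, 29.30855941772461), (104.91707611083984, 42.314231872558594), 28.345693588256836)
[[546.2000122070312, 23.0], [566.2999877929688, -14.199999809265137], [658.5999755859375, 35.599998474121094], [638.5, 72.80000305175781]] [[-0.032, 1.171], [-0.287, 1.426], [0.137, 1.486], [0.313, 1.261]]
scene [519  82  22  25 312] ((529.0044555664062, 93.43362426757812), (20.554370880126953, 24.279438018798828), 3.814074993133545)
[[517.9000244140625, 104.9000015258789], [519.5999755859375, 80.5999984741211], [540.0999755859375, 82.0], [538.5, 106.19999694824219]] [[0.369, 0.823], [0.264, 0.891], [0.285, 0.946], [0.388, 0.875]]
scene [541 102  36  30 495] ((556.419921875, 119.44001007080078), (37.999996185302734, 16.59999656677246), 36.869895935058594)
[[536.2000122070312, 114.69999694824219], [546.2000122070312, 101.4000015258789], [576.5999755859375, 124.19999694824219], [566.5999755859375, 137.5]] [[0.421, 0.848], [0.374, 0.909], [0.482, 0.929], [0.523, 0.871]]
scene [263 164  50  31 792] ((288.1929016113281, 180.19381713867188), (18.0060958862
[... 1691 characters left out ...]
35, 0.399], [0.686, 0.401], [0.689, 0.448]]
top [ 258  174   57   28 1283] ((286.2864990234375, 188.56410217285156), (56.04573440551758, 23.769702911376953), 5.906141757965088)
[[257.20001220703125, 197.5], [259.6000061035156, 173.89999389648438], [315.3999938964844, 179.60000610351562], [312.8999938964844, 203.3000030517578]] [[0.627, 0.35], [0.694, 0.34], [0.667, 0.187], [0.601, 0.198]]
top [314 224  43  25 705] ((334.7094421386719, 235.67648315429688), (17.493301391601562, 40.75880432128906), 76.37300109863281)
[[312.79998779296875, 232.0], [352.5, 222.39999389648438], [356.6000061035156, 239.39999389648438], [317.0, 249.0]] [[0.522, 0.203], [0.541, 0.094], [0.494, 0.087], [0.475, 0.195]]
```

View pics/scene0c.png

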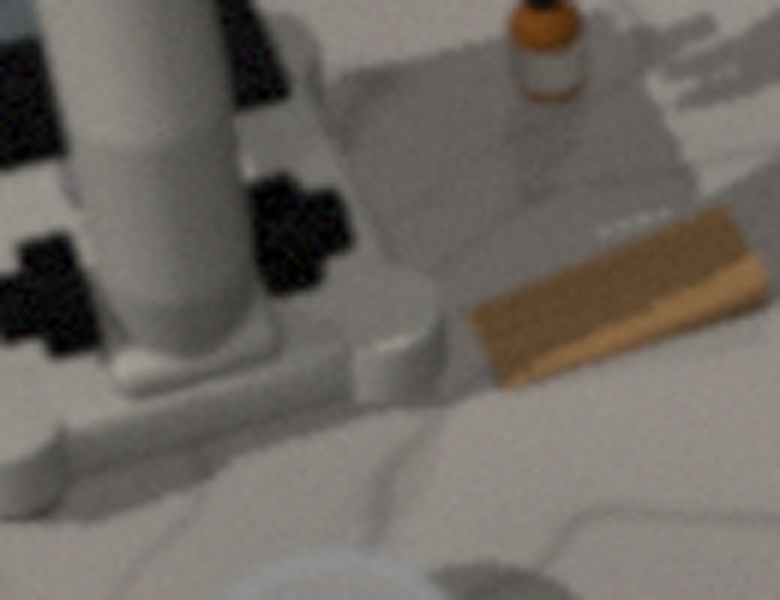

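View pics/top0c.png

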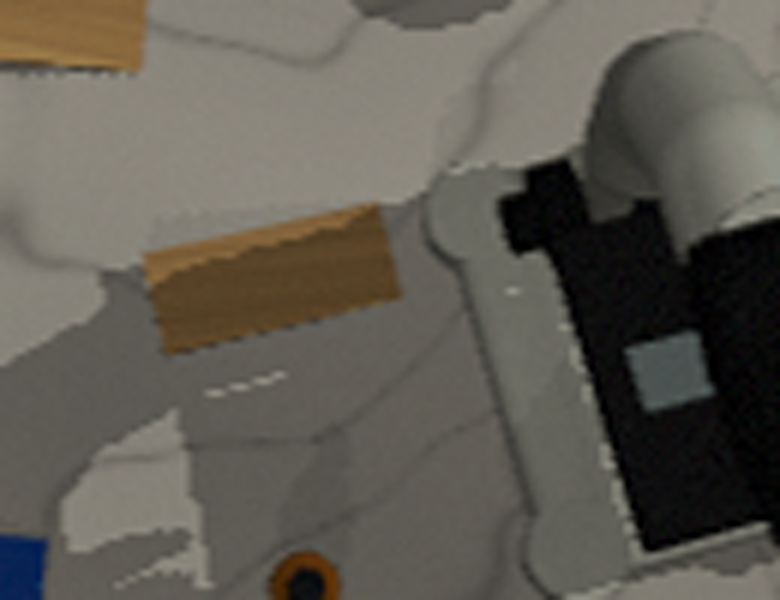

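The chosen wedge is confirmed: plain wood, the smaller of the two. Its thin edge is at scene ~(266,188) facing the lug at (251,185), and its thick end is at ~(310,172). Now the precise geometry.

Run:
```python
from h import *
S=lambda x,y:(185+x/6-.5+1/12,130+y/6-.5+1/12)
T=lambda x,y:(290+x/6-.5+1/12,190+y/6-.5+1/12)
for nm,n,px,z in [("thick L+x","top",T(145,253),.018),("thick -x","top",T(162,355),.018),("thin +x","top",T(380,203),.002),("thin -x","top",T(401,297),.002),
 ("thick -x","scene",S(725,206),.018),("thick +x","scene",S(757,258),.018),("thick +x bottom","scene",S(766,298),0),("thin -x","scene",S(470,315),.002),("thin +x","scene",S(503,387),.002)]:
    print(nm,n,ray(n,[px],z)[0].round(4))
for n in("top","scene"):
    c=camera_params(n);print(n,"cam",(-c["R"].T@c["t"]).round(3))
f=np.load("pics/top0.npz");d=f["d"]
c=camera_params("top")
def pt(u,v):
    q=np.array([(u-c["cx"])/c["fx"],(v-c["cy"])/c["fy"],1])*d[v,u]; return c["R"].T@(q-c["t"])
for u,v in [(366,224),(369,225),(371,228),(366,230),(383,284),(388,283),(376,250),(330,238),(318,235),(350,230),(340,210)]: print(u,v,pt(u,v).round(4))
```

```text
thick L+x top [0.5196 0.2005 0.018 ]
thick -x top [0.4739 0.196  0.018 ]
thin +x top [0.5373 0.0934 0.002 ]
thin -x top [0.4942 0.0876 0.002 ]
thick -x scene [0.4776 0.1919 0.018 ]
thick +x scene [0.5087 0.1979 0.018 ]
thick +x bottom scene [0.5137 0.2001 0.    ]
thin -x scene [0.4974 0.0851 0.002 ]
thin +x scene [0.5376 0.0918 0.002 ]
top cam [0.352 0.189 1.208]
scene cam [1.183 0.057 0.722]
366 224 [0.527  0.0628 0.0437]
369 225 [0.5237 0.0554 0.0452]
371 228 [0.5157 0.0507 0.0431]
366 230 [0.5114 0.0641 0.0429]
383 284 [0.3705 0.0342 0.0501]
388 283 [0.3721 0.0214 0.0506]
376 250 [0.4577 0.043  0.0433]
330 238 [0.5007 0.1584 0.0118]
318 235 [0.5108 0.1898 0.013 ]
350 230 [0.52   0.1027 0.0016]
340 210 [ 0.5771  0.1253 -0.001 ]
```

Run:
```python
from h import *
from scipy.optimize import least_squares
p=np.load("pics/top0.npz")["p"]
c=p[205:305,350:410][:,:,::-1]; c=cv2.convertScaleAbs(c,alpha=1.8)
cv2.imwrite("pics/lug_top.png",cv2.resize(c[:60],None,fx=10,fy=10,interpolation=cv2.INTER_CUBIC))
p=np.load("pics/scene0.npz")["p"]
c=p[155:215,160:270][:,:,::-1]; c=cv2.convertScaleAbs(c,alpha=1.3)
cv2.imwrite("pics/lug_sc.png",cv2.resize(c,None,fx=7,fy=7,interpolation=cv2.INTER_CUBIC))
```

```text
(no output)
```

View pics/lug_top.png

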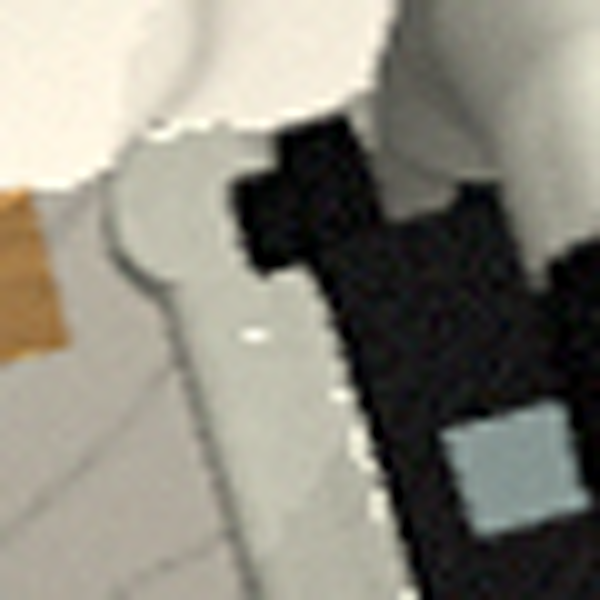

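View pics/lug_sc.png

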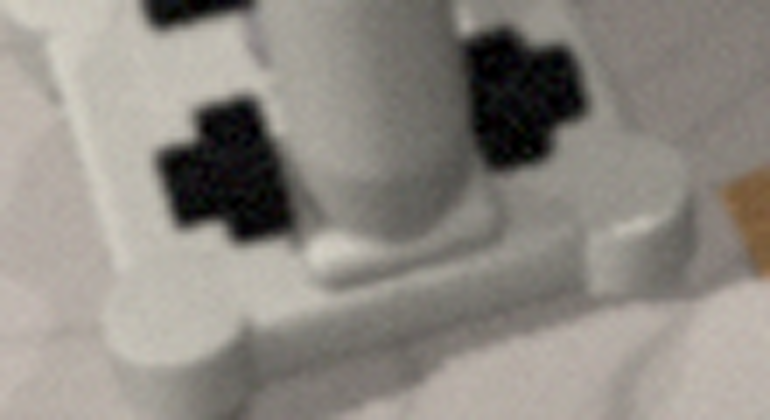

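Run:
```python
from h import *
from scipy.optimize import least_squares
z=.044
t=np.array([(118,185),(113,215),(122,248),(140,270),(165,286),(150,135),(190,124)])/10+[350-.45,205-.45]
s=np.array([(690,190),(686,205),(672,220),(640,233),(610,240)])/7+[160-.43,155-.43]
A=ray("top",t,z)[:,:2];B=ray("scene",s,z)[:,:2]
for P in(A,B,np.r_[A,B]):
    r=least_squares(lambda x:np.hypot(P[:,0]-x[0],P[:,1]-x[1])-.023,P.mean(0)+[0,-.01]);print(r.x.round(4),(r.fun*1e3).round(1))
# edge direction of base left side in top
e=ray("top",np.array([(190,340),(250,600)])/10+[350,205],.043);print(e, np.degrees(np.arctan2(*(e[0]-e[1])[[1,0]])))
# other lugs scene: left lug centre approx
print(ray("scene",[np.array((173,315))/7+[160,155]],.044))
```

```text
[0.5226 0.0536] [-0.5  0.2  0.3 -0.  -0.4  0.4 -0.5]
[0.5265 0.052 ] [-0.4  0.4  0.4 -0.8  0.4]
[0.5242 0.0536] [-1.   0.2  0.9  1.   1.  -1.  -2.1 -1.1  0.6  1.4  1.2  3. ]
[[0.48740644 0.05844354 0.043     ]
 [0.41967806 0.04909949 0.043     ]] 7.855143481760202
[[ 0.55016815 -0.08649288  0.044     ]]
```

The wedge's thick-face middle is about (0.4965, 0.197) and its nose about (0.516, 0.0895). The short foot is about (0.522, 0.051), already on the wedge's line. I need a straight push of about 72 mm along (0.178, -0.984). First I lift over the microscope.

Emit:
{"op": "drive_tool", "data": {"dp": [[0, 0, -0.05], [0, 0, -0.06], [0, 0, -0.06], [0, 0, -0.06], [0.039, -0.028, 0], [0.039, -0.028, 0], [0.039, -0.028, 0], [0.039, -0.028, 0], [0.039, -0.028, 0], [0.039, -0.028, 0], [0.039, -0.028, 0], [0.039, -0.028, 0], [0.039, -0.028, 0], [0.039, -0.028, 0]], "turn": [[0, 0, 0], [0, 0, 0], [0, 0, 0], [0, 0, 0], [0, 0, 0], [0, 0, 0], [0, 0, 0], [0, 0, 0], [0, 0, 0], [0, 0, 0], [0, 0, 0], [0, 0, 0], [0, 0, 0], [0, 0, 0]], "grip": 0.014}}

```text
t: 1.85
tcp_pos: [0.451, -0.095, 0.461]
tcp_rot: [-0.0, 0.985, 0.174, -0.0]
wrist_force: [0.5, -1.8, -0.2]
opening: 0.0137
```

Emit:
{"op": "drive_tool", "data": {"dp": [[0.018, -0.043, 0], [0.018, -0.043, 0], [0.018, -0.043, 0], [0.018, -0.043, 0], [0.018, -0.043, 0], [0.018, -0.043, 0], [0.018, -0.043, 0], [0.018, -0.043, 0], [0, 0, 0], [0, 0, 0], [0, 0, 0], [0, 0, 0], [0, 0, 0], [0, 0, 0], [0, 0, 0], [0, 0, 0], [0, 0, 0]], "turn": [[0, 0, 0], [0, 0, 0], [0, 0, 0], [0, 0, 0], [0, 0, 0], [0, 0, 0], [0, 0, 0], [0, 0, 0], [0, 0, -10], [0, 0, -10], [0, 0, -10], [0, 0, -10], [0, 0, -10], [0, 0, -10], [0, 0, -10], [0, 0, -10], [0, 0, 0]]}}

```text
t: 3.98
tcp_pos: [0.4677, 0.276, 0.4608]
tcp_rot: [-0.0, 0.643, 0.766, -0.0]
wrist_force: [-0.3, 0.1, 0.1]
opening: 0.014
```

Run:
```python
from h import *
s=status.observe();p,d=read_camera("wrist");np.savez("pics/w1.npz",p=p,d=d,pos=s["tcp_pos"],rot=s["tcp_rot"])
cv2.imwrite("pics/w1.png",p[:,:,::-1]);print(camera_params("wrist"))
```

```text
{'fx': 331.41198180176474, 'fy': 331.41198180176474, 'cx': 322.8438204666486, 'cy': 201.22449639299992, 'T_tool_cam': array([[-2.31312202e-06, -9.45821034e-01, -3.24688423e-01,
         8.30952676e-02],
       [ 9.99999894e-01, -1.51339062e-04,  4.33728266e-04,
        -7.21147100e-04],
       [-4.59367358e-04, -3.24688387e-01,  9.45820934e-01,
        -1.41635178e-01],
       [ 0.00000000e+00,  0.00000000e+00,  0.00000000e+00,
         1.00000000e+00]])}
```

View pics/w1.png

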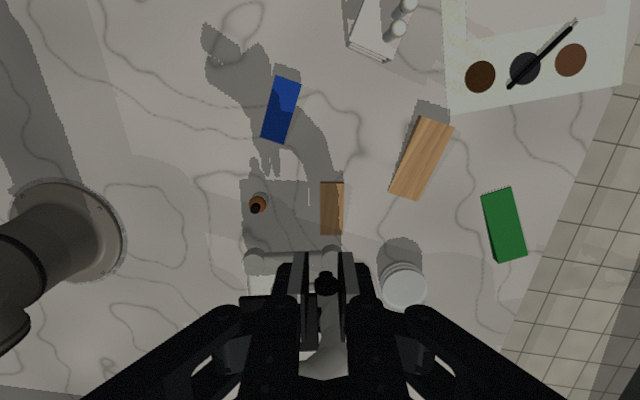

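The wedge is at (332,208), square to the tool, with its thick end at row 181. Next I get world points from this view.

```bash
cat >> h.py <<'E'
def wray(f,uv,z):
    from scipy.spatial.transform import Rotation as Ro
    c=camera_params("wrist");q=f["rot"];R=Ro.from_quat([q[1],q[2],q[3],q[0]]).as_matrix()
    T=c["T_tool_cam"];uv=np.atleast_2d(uv).astype(float)
    d=np.c_[(uv[:,0]-c["cx"])/c["fx"],(uv[:,1]-c["cy"])/c["fy"],np.ones(len(uv))]@T[:3,:3].T@R.T
    o=R@T[:3,3]+f["pos"]
    return o+d*((z-o[2])/d[:,2])[:,None]
E
python3 - <<'E'
from h import *
f=np.load("pics/w1.npz");p=f["p"]
h=cv2.cvtColor(p,cv2.COLOR_RGB2HSV);m=cv2.inRange(h,(5,70,40),(22,255,255));m[:,:300]=0;m[:,365:]=0;m[245:]=0
pts=np.argwhere(m)[:,::-1].astype(np.float32);b=cv2.boxPoints(cv2.minAreaRect(pts));print(b)
b=b[np.argsort(b[:,1])]
print(wray(f,b[:2],.018).round(4),wray(f,b[2:],.002).round(4))
E
```

```text
[[320. 182.]
 [343. 182.]
 [343. 234.]
 [320. 234.]]
[[0.4757 0.1957 0.018 ]
 [0.5171 0.203  0.018 ]] [[0.5394 0.0938 0.002 ]
 [0.4945 0.0859 0.002 ]]
```

Emit:
{"op": "drive_tool", "data": {"dp": [[-0.023, 0.0075, 0.03], [-0.023, 0.007, 0.05], [0, 0, 0.06], [0, 0, 0.06], [0, 0, 0.06], [0, 0, 0.06], [0, 0, 0.06], [0, 0, 0.04], [0, 0, 0.015], [0, 0, 0.01], [0, 0, 0.005], [0, 0, 0.004], [0, 0, 0]], "turn": [[0, 0, 0], [0, 0, 0], [0, 0, 0], [0, 0, 0], [0, 0, 0], [0, 0, 0], [0, 0, 0], [0, 0, 0], [0, 0, 0], [0, 0, 0], [0, 0, 0], [0, 0, 0], [0, 0, 0]]}}

```text
t: 5.65
tcp_pos: [0.4904, 0.2333, 0.0078]
tcp_rot: [0.0, 0.643, 0.766, 0.0]
wrist_force: [-0.5, 0.9, -0.1]
opening: 0.0139
```

Run:
```python
from h import *
s=status.observe();print(s["tcp_pos"],s["wrist_force"],s["t"])
p,d=read_camera("wrist");np.savez("pics/w2.npz",p=p,d=d,pos=s["tcp_pos"],rot=s["tcp_rot"])
cv2.imwrite("pics/w2.png",p[:,:,::-1])
```

```text
[0.49038952 0.23332927 0.00781348] [-0.45521623  0.93959914 -0.05409131] 5.65
```

View pics/w2.png

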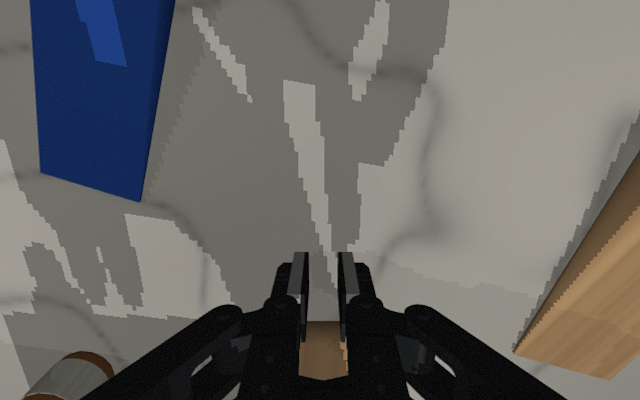

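Emit:
{"op": "drive_tool", "data": {"dp": [[-0.006, 0, 0.001], [-0.006, 0, 0.001], [-0.005, 0, 0], [-0.003, 0, 0], [-0.003, 0, 0], [-0.003, 0, 0], [-0.004, 0, 0], [-0.004, 0, 0], [-0.004, 0, 0], [-0.004, 0, 0], [-0.002, 0, 0], [0, 0, 0]], "turn": [[0, 0, 0], [0, 0, 0], [0, 0, 0], [0, 0, 0], [0, 0, 0], [0, 0, 0], [0, 0, 0], [0, 0, 0], [0, 0, 0], [0, 0, 0], [0, 0, 0], [0, 0, 0]]}}

```text
t: 7.2
tcp_pos: [0.4977, 0.1897, 0.0053]
tcp_rot: [0.0, 0.643, 0.766, -0.0]
wrist_force: [-0.4, 0.8, 0.1]
opening: 0.014
```

Run:
```python
from h import *
s=status.observe();print(s["tcp_pos"],s["wrist_force"],s["t"])
o=[]
for n,(u,v) in dict(scene=(265,180),top=(355,235)).items():
    p,d=read_camera(n);np.savez(f"pics/{n}3.npz",p=p,d=d)
    o.append(cv2.resize(cv2.convertScaleAbs(p[v-35:v+35,u-50:u+50,::-1],alpha=1.4),None,fx=4,fy=8*.5,interpolation=cv2.INTER_CUBIC))
cv2.imwrite("pics/b3.png",np.hstack(o))
```

```text
[0.49773732 0.18971844 0.00525275] [-0.40499919  0.84626547  0.09459789] 7.2
```

View pics/b3.png

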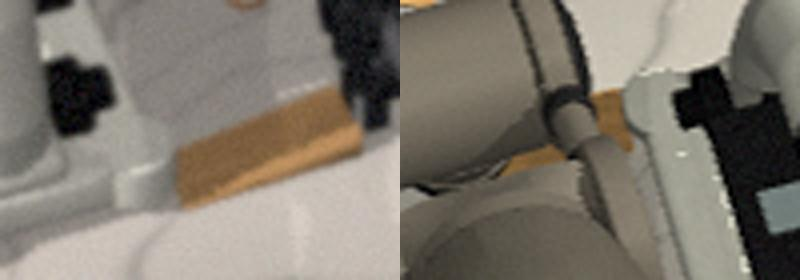

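Emit:
{"op": "drive_tool", "data": {"dp": [[-0.002, 0, 0], [-0.002, 0, 0], [-0.002, 0, 0], [-0.002, 0, 0], [-0.002, 0, 0], [-0.002, 0, 0], [-0.002, 0, 0], [-0.002, 0, 0], [-0.002, 0, 0], [-0.002, 0, 0], [-0.002, 0, 0], [-0.002, 0, 0], [0, 0, 0]], "turn": [[0, 0, 0], [0, 0, 0], [0, 0, 0], [0, 0, 0], [0, 0, 0], [0, 0, 0], [0, 0, 0], [0, 0, 0], [0, 0, 0], [0, 0, 0], [0, 0, 0], [0, 0, 0], [0, 0, 0]]}}

```text
t: 8.93
tcp_pos: [0.502, 0.1659, 0.0053]
tcp_rot: [0.0, 0.643, 0.766, -0.0]
wrist_force: [-0.6, 2.3, 0.1]
opening: 0.0139
```

```bash
cat > look.py <<'E'
from h import *
import sys
k=sys.argv[1]
s=status.observe();print(s["tcp_pos"],s["wrist_force"],s["t"])
p,d=read_camera("scene");np.savez(f"pics/scene{k}.npz",p=p,d=d)
a=np.load("pics/scene0.npz")["p"]
o=[cv2.resize(cv2.convertScaleAbs(q[20:230,145:325,::-1],alpha=1.3),None,fx=2.2,fy=2.2,interpolation=cv2.INTER_CUBIC) for q in (a,p)]
cv2.imwrite(f"pics/b{k}.png",np.hstack(o))
# rotation of eyepiece head between start and now (tilt signal)
g=lambda q:np.float32(cv2.cvtColor(q,cv2.COLOR_RGB2GRAY))
for nm,(y0,y1,x0,x1) in dict(head=(5,65,155,210),base=(120,150,165,190),pad=(185,215,170,200)).items():
    A=g(a)[y0-8:y1+8,x0-8:x1+8];B=g(p)[y0:y1,x0:x1]
    r=cv2.matchTemplate(A,B,cv2.TM_CCOEFF_NORMED);_,m,_,l=cv2.minMaxLoc(r)
    x,y=l
    def sub(v): return 0.5*(v[0]-v[2])/(v[0]-2*v[1]+v[2])
    dx=sub(r[y,x-1:x+2]) if 0<x<16 else 0; dy=sub(r[y-1:y+2,x]) if 0<y<16 else 0
    print(nm,"shift px",round(8-x-dx,2),round(8-y-dy,2),round(m,3))
E
python3 look.py 4
```

```text
[0.50202458 0.16585835 0.00527478] [-0.60545067  2.25265284  0.08352592] 8.925Traceback (most recent call last):
  File "look.py", line 13, in <module>
    r=cv2.matchTemplate(A,B,cv2.TM_CCOEFF_NORMED);_,m,_,l=cv2.minMaxLoc(r)
cv2.error: OpenCV(4.12.0) /io/opencv/modules/imgproc/src/templmatch.cpp:1179: error: (-215:Assertion failed) _img.size().height <= _templ.size().height && _img.size().width <= _templ.size().width in function 'matchTemplate'
```

View pics/b4.png

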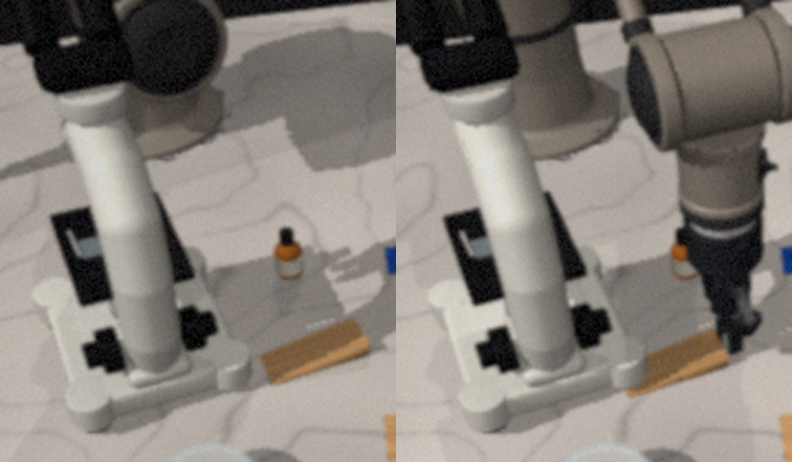

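```bash
python3 - <<'E'
s=open("look.py").read()
i=s.index("for nm,"); 
s=s[:i]+'''for nm,(y0,y1,x0,x1) in dict(head=(38,78,162,205),stage=(110,150,166,190),lugR=(190,215,173,196),knob=(155,190,180,200)).items():
    A=g(a)[y0:y1,x0:x1];B=g(p)[y0-14:y1+14,x0-14:x1+14]
    r=cv2.matchTemplate(B,A,cv2.TM_CCOEFF_NORMED);_,m,_,(x,y)=cv2.minMaxLoc(r)
    sub=lambda v: 0.5*(v[0]-v[2])/(v[0]-2*v[1]+v[2])
    dx=sub(r[y,x-1:x+2]) if 0<x<28 else 0; dy=sub(r[y-1:y+2,x]) if 0<y<28 else 0
    print(nm,"shift px",round(float(x+dx-14),2),round(float(y+dy-14),2),round(m,3))
'''
s=s.replace('p,d=read_camera("scene");','p,d=(read_camera("scene") if len(sys.argv)<3 else (lambda f:(f["p"],f["d"]))(np.load(f"pics/scene{k}.npz")));')
open("look.py","w").write(s)
E
python3 look.py 4 old; python3 look.py 3 old
python3 - <<'E'
from h import *
from scipy.spatial.transform import Rotation as R
y=np.radians(9.5);Z=R.from_euler('z',y)
foot=np.array([.522,.051,0]); C=foot-Z.apply([.075,.07,0])+[0,0,.020]
# rock axis: through feet (-75,+70),( +75,-70); lean toward (+,+)
ax=Z.apply(np.array([-75,70,0])/np.hypot(75,70))
P=C+Z.apply([[-.02,0,.25],[0.03,0,.25],[-.05,.05,.03]])
for a in(.035,.07): print((proj("scene",C+R.from_rotvec(-a*ax).apply(P-C))-proj("scene",P)).round(1).tolist(),(proj("scene",C+R.from_rotvec(a*ax).apply(P-C))-proj("scene",P)).round(1).tolist())
print(proj("scene",P))
E
```

```text
[0.50199007 0.16586192 0.0052587 ] [-0.39306908  1.70674249  0.8131656 ] 8.975
head shift px -4.62 -0.76 0.983
stage shift px -1.91 0.2 0.975
lugR shift px -0.79 0.01 0.992
knob shift px -1.22 -0.43 0.983
[0.50199007 0.16586192 0.0052587 ] [-0.39306908  1.70674249  0.8131656 ] 8.975
head shift px -0.15 0.01 0.992
stage shift px -0.02 -0.0 0.996
lugR shift px -0.03 0.14 0.995
knob shift px -0.04 -0.03 0.996
[[-3.9, -0.6], [-4.2, -1.2], [-0.4, -0.1]] [[3.9, 0.7], [4.2, 1.3], [0.4, 0.1]]
[[-7.6, -1.0], [-8.3, -2.3], [-0.8, -0.2]] [[7.9, 1.6], [8.5, 2.8], [0.8, 0.3]]
[[182.6343631   75.60942721]
 [187.87350992  89.70724068]
 [223.92261227 145.16523194]]
```

The head has shifted -4.6 px, so it is about half lifted at 2 N of push. Continuing.

Emit:
{"op": "drive_tool", "data": {"dp": [[-0.002, 0, 0], [-0.002, 0, 0], [-0.002, 0, 0], [-0.002, 0, 0], [-0.002, 0, 0], [-0.002, 0, 0], [-0.002, 0, 0], [-0.002, 0, 0], [-0.002, 0, 0], [0, 0, 0]], "turn": [[0, 0, 0], [0, 0, 0], [0, 0, 0], [0, 0, 0], [0, 0, 0], [0, 0, 0], [0, 0, 0], [0, 0, 0], [0, 0, 0], [0, 0, 0]]}}

```text
t: 10.22
tcp_pos: [0.5051, 0.1481, 0.0053]
tcp_rot: [0.0, 0.643, 0.766, -0.0]
wrist_force: [-0.2, 1.1, 0.3]
opening: 0.0139
```

```bash
python3 look.py 5
```

```text
[0.50512402 0.14810117 0.00525452] [-0.17664149  1.1281721   0.26930115] 10.225
head shift px -8.7 -1.69 0.968
stage shift px -3.16 0.73 0.936
lugR shift px -1.35 -0.44 0.986
knob shift px -2.2 -0.75 0.982
```

Emit:
{"op": "drive_tool", "data": {"dp": [[-0.001, 0, 0], [-0.001, 0, 0], [-0.001, 0, 0], [-0.001, 0, 0], [0, 0, 0]], "turn": [[0, 0, 0], [0, 0, 0], [0, 0, 0], [0, 0, 0], [0, 0, 0]]}}

```text
t: 10.9
tcp_pos: [0.5058, 0.1444, 0.0053]
tcp_rot: [0.0, 0.643, 0.766, -0.0]
wrist_force: [-0.3, 1.9, -0.4]
opening: 0.0143
```

```bash
python3 look.py 6
```

```text
[0.50578577 0.14444204 0.00525934] [-0.32785559  1.85563298 -0.35587741] 10.9
head shift px -9.44 -1.88 0.966
stage shift px -3.4 0.92 0.919
lugR shift px -1.03 -0.54 0.985
knob shift px -2.42 -0.85 0.978
```

Emit:
{"op": "drive_tool", "data": {"dp": [[-0.001, 0, 0], [-0.001, 0, 0], [-0.001, 0, 0], [0, 0, 0]], "turn": [[0, 0, 0], [0, 0, 0], [0, 0, 0], [0, 0, 0]]}}

```text
t: 11.45
tcp_pos: [0.5063, 0.1415, 0.0053]
tcp_rot: [0.0, 0.643, 0.766, -0.0]
wrist_force: [-0.5, 2.6, -0.9]
opening: 0.0136
```

```bash
python3 look.py 7
```

```text
[0.50632638 0.14151015 0.00527373] [-0.46359579  2.58426972 -0.94866271] 11.45
head shift px -10.14 -1.99 0.965
stage shift px -3.67 0.62 0.916
lugR shift px -1.21 -0.61 0.987
knob shift px -2.56 -0.88 0.977
```

Emit:
{"op": "drive_tool", "data": {"dp": [[-0.001, 0, 0], [-0.001, 0, 0], [0, 0, 0]], "turn": [[0, 0, 0], [0, 0, 0], [0, 0, 0]]}}

```text
t: 11.88
tcp_pos: [0.5065, 0.14, 0.0053]
tcp_rot: [-0.0, 0.643, 0.766, 0.0]
wrist_force: [-1.1, 5.2, -0.3]
opening: 0.0136
```

```bash
python3 look.py 8
```

```text
[0.50653996 0.13996531 0.00527319] [-1.07525099  5.18114682 -0.33214782] 11.875
head shift px -10.32 -2.08 0.964
stage shift px -3.73 0.65 0.916
lugR shift px -1.22 -0.65 0.987
knob shift px -2.62 -0.89 0.978
```

Emit:
{"op": "drive_tool", "data": {"dp": [[-0.001, 0, 0], [-0.001, 0, 0], [0, 0, 0]], "turn": [[0, 0, 0], [0, 0, 0], [0, 0, 0]]}}

```text
t: 12.3
tcp_pos: [0.5067, 0.1385, 0.0053]
tcp_rot: [-0.0, 0.643, 0.766, 0.0]
wrist_force: [-0.8, 8.5, 0.1]
opening: 0.0139
```

```bash
python3 look.py 9
```

```text
[0.50672627 0.13854859 0.00526279] [-0.84681202  8.47342719  0.10989645] 12.3
head shift px -10.51 -2.1 0.963
stage shift px -3.8 0.68 0.914
lugR shift px -1.31 -0.65 0.986
knob shift px -2.64 -0.93 0.98
```

The force has risen from 2.6 to 8.5 N and the head has stopped tilting, so the opposite foot is down. I back the hand off.

Emit:
{"op": "drive_tool", "data": {"dp": [[0.002, 0, 0], [0.004, 0, 0], [0.008, 0, 0], [0.015, 0, 0], [0.02, 0, 0], [0.02, 0, -0.02], [0, 0, -0.05], [0, 0, -0.06], [0, 0, -0.06], [0.03, 0, -0.05], [0.03, 0, 0], [0, 0, 0], [0, 0, 0]], "turn": [[0, 0, 0], [0, 0, 0], [0, 0, 0], [0, 0, 0], [0, 0, 0], [0, 0, 0], [0, 0, 0], [0, 0, 0], [0, 0, 0], [0, 0, 0], [0, 0, 0], [0, 0, 0], [0, 0, 0]]}}

```text
t: 13.98
tcp_pos: [0.484, 0.2647, 0.2446]
tcp_rot: [-0.0, 0.642, 0.767, -0.001]
wrist_force: [-0.3, 0.1, 0.5]
opening: 0.0142
```

```bash
python3 look.py 10
python3 - <<'E'
from h import *
f=np.load("pics/scene10.npz")["p"];h=cv2.cvtColor(f,cv2.COLOR_RGB2HSV);m=cv2.inRange(h,(5,70,40),(22,255,255))[150:210,240:316]
pts=np.argwhere(m)[:,::-1].astype(np.float32)+[240,150];print(cv2.boxPoints(cv2.minAreaRect(pts.astype(np.float32))))
c=f[140:215,200:300,::-1];cv2.imwrite("pics/c10.png",cv2.resize(c,None,fx=7,fy=7,interpolation=cv2.INTER_CUBIC))
E
```

```text
[0.48395327 0.26471661 0.24462968] [-0.26754482  0.0659584   0.54925125] 13.975
head shift px -10.47 -2.12 0.964
stage shift px -3.82 0.68 0.914
lugR shift px -1.33 -0.65 0.986
knob shift px -2.66 -0.92 0.979
[[234.5     186.50002]
 [279.8     171.40001]
 [285.59998 188.8    ]
 [240.29999 203.90001]]
```

View pics/b10.png

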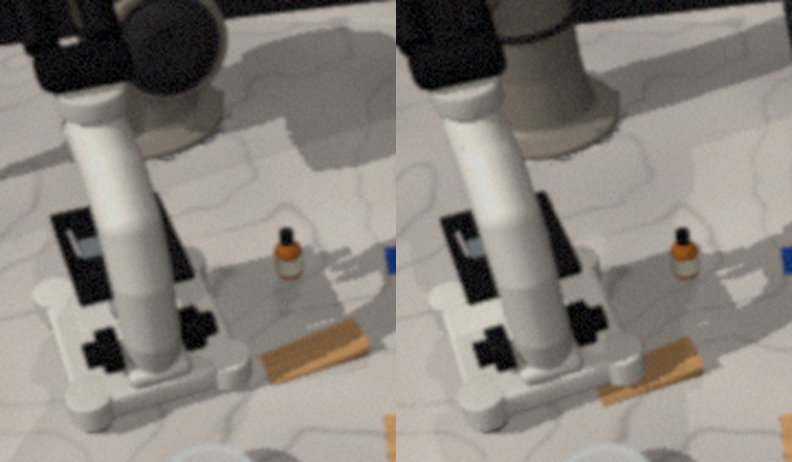

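View pics/c10.png

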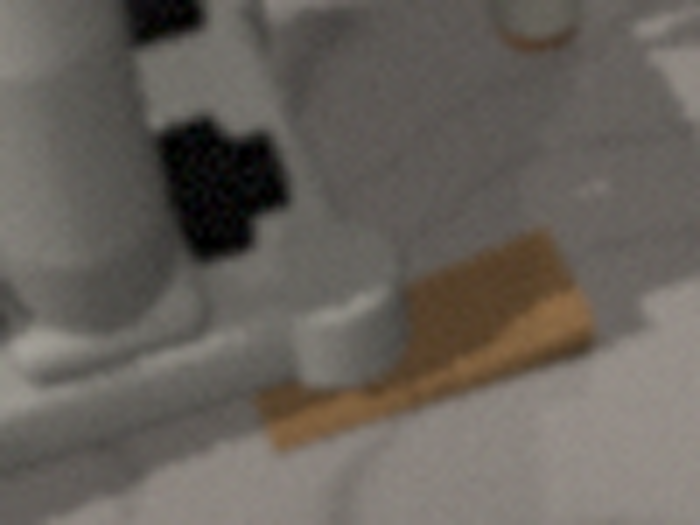

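Run:
```python
from h import *
p,d=read_camera("top");np.savez("pics/top11.npz",p=p,d=d)
def fit(n,dd,pix):
    c=camera_params(n)
    vs,us=np.nonzero(pix); z=dd[vs,us]
    X=(np.c_[(us-c["cx"])/c["fx"]*z,(vs-c["cy"])/c["fy"]*z,z]-c["t"])@c["R"]
    X=X[(X[:,2]>.03)&(X[:,2]<.075)]
    for _ in range(6):
        A=np.c_[X[:,:2],np.ones(len(X))];k=np.linalg.lstsq(A,X[:,2],rcond=None)[0];r=X[:,2]-A@k
        X=X[abs(r)<max(.0015,2*r.std())]
    return k.round(4),len(X),r.std().round(5)
for kk in ("0","11"):
    f=np.load(f"pics/top{kk}.npz"); g=f["p"].max(2)
    for nm,poly in dict(base=[(372,240),(380,240),(392,276),(384,280)],stage=[(390,240),(402,262),(395,277),(385,240)]).items():
        m=np.zeros((400,640),np.uint8);cv2.fillPoly(m,[np.array(poly)],1)
        print(kk,nm,fit("top",f["d"],m))
for kk in ("0","10"):
    f=np.load(f"pics/scene{kk}.npz")
    for nm,poly in dict(base=[(172,160),(190,195),(240,182),(235,170),(215,188),(200,190),(185,165)],bench=[(280,140),(320,150),(320,165),(290,165)]).items():
        m=np.zeros((400,640),np.uint8);cv2.fillPoly(m,[np.array(poly)],1); print(kk,nm,fit("scene",f["d"]+0,m) if nm=="base" else "")
cv2.imwrite("pics/t11.png",cv2.resize(cv2.convertScaleAbs(p[190:300,300:460,::-1],alpha=1.5),None,fx=4.5,fy=4.5))
```

```text
0 base (array([-0.0353, -0.0917,  0.0657]), 333, np.float64(0.00178))
0 stage (array([0., 0., 0.]), 0, np.float64(nan))
11 base (array([-0.0131, -0.0035,  0.0556]), 337, np.float64(0.00173))
11 stage (array([-0.0297,  0.1756,  0.0619]), 76, np.float64(0.002))
0 base (array([0.039 , 0.0022, 0.0361]), 371, np.float64(0.00607))
0 bench 
10 base (array([ 0.0504, -0.0009,  0.0282]), 314, np.float64(0.00383))
10 bench
  ret = _var(a, axis=axis, dtype=dtype, out=out, ddof=ddof,
  arrmean = um.true_divide(arrmean, div, out=arrmean,
  ret = ret.dtype.type(ret / rcount)
```

View pics/t11.png

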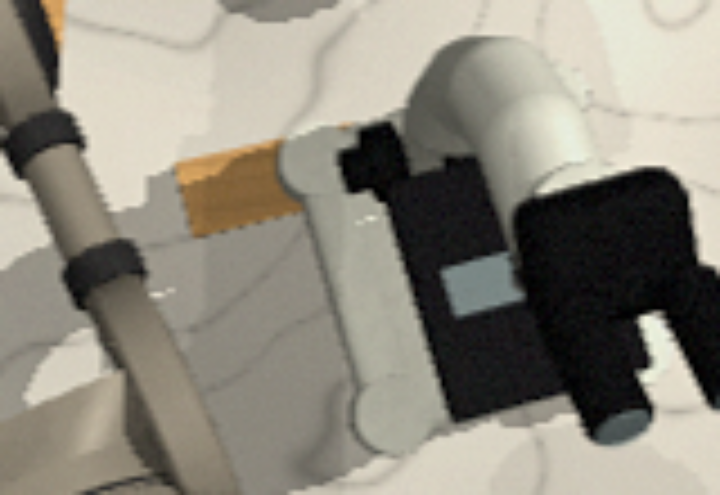

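```bash
python3 look.py 12; python3 -c "
from station import workorder
print(workorder.sign_off())"
```

```text
[0.48429836 0.26417856 0.2446    ] [-0.97744284  0.44777801 -0.17166648] 14.075
head shift px -10.51 -2.08 0.963
stage shift px -3.8 0.67 0.914
lugR shift px -1.31 -0.65 0.986
knob shift px -2.66 -0.92 0.98
the job is handed in; nothing more can be done
None
```

I pushed the smaller plain wooden wedge about 70 mm, thin end first, under the short foot. I used the two nearly closed fingertips against its thick face, then backed off, lifted clear and handed the job in at about 14 s. No verdict was reported.

**Checks that agreed**
- **Push force:** it stayed at about 1–3 N while the microscope rose, then climbed to 8.5 N over the last 3 mm or so. That means the opposite foot had met the bench.
- **Tilt:** the head shifted 10.5 px in the scene view. For a full 0.07 rad I estimate about 9.5 px by scaling up a lower point on the microscope. The shift stayed the same after I let go.
- **Alignment and sliding:** the lug sits on the wedge's centre line in the top view. From the lug shift I estimate the microscope slid about 2–3 mm.
- **Bystanders:** I moved well clear of the bottle, dishes and rack. The bottle looked unmoved, but I did not measure any of the three at the end.

**Weak or failed checks**
- **Top camera plane fit:** it showed the base lean falling from about 0.10 to about 0.013 rad. It is too noisy (1.7 mm scatter on a narrow strip) to confirm 0.010 rad by itself.
- **Scene camera plane fit:** it disagreed, giving about 0.04 rad at the start and 0.05 at the end. Its scatter was 4–6 mm, so I disregarded it.
- **Stage fit:** it had no valid points in the first picture, so I had nothing to compare.

That the microscope is level therefore rests mainly on the force rise and the tilt stopping.

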